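# Ready the glue bottle over the open frame joint

## Task

Draw the tall glue bottle straight up out of its wooden holder, where it is stored nozzle down, tip it about 45 degrees, whichever way suits, with the nozzle still the lower end, and bring the nozzle tip to a finger's breadth above the open joint of the frame corner, without the bottle touching the frame. Finish still gripping it there, steady and raised in the air: do not put it down or let go. Leave the two short bottles in their places and do not disturb the other loose things on the bench.

Things in the scene. Friction and masses are not known exactly. Their poses are not given: they have to be found in the camera images.
- tall_bottle: Tall white round glue bottle, 165 mm long, 0.24 kg, nozzle down in one of the holder's bores. Origin: nozzle tip (stored 2 mm above the bench); z axis from tip to flat base (up while stored). Along z: grey nozzle 0-32 mm (6 to 16 across), cap 32-48 mm (28 across), straight cylinder 48 mm across from 48 to 165 mm, to grip; mass centre at about 105 mm. Its top 82 mm stand above the holder.
- holder: Fixed wooden block 84 x 270 mm, 85 mm high. Origin: centre of its underside, on the bench; y along its length, z up. Three upright bores at y = -88, 0, +88 mm, 53 mm across in the upper 35 mm, 35 mm across below; bottle shoulders rest on the step at 50 mm height. A bottle is clear of it once its nozzle tip is over 85 mm above the bench.
- frame: Fixed corner of a wooden frame in a low angle clamp: two rails 28 mm wide, 22 mm high (190 and 154 mm long) lying at right angles, opening away from the robot. At the corner an open butt joint, a gap 8 mm wide, 28 mm long between the end of one rail and the side of the other. Origin: gap centre at bench level; x halfway between the rails, z up.
- joint_top (a point): Middle of the open joint, i.e. the centre of the gap at the height of the rails' top face (22 mm above the bench).
- short_bottle_a: White squeeze bottle, same shape as the tall one (48 mm across, same nozzle and cap) but only 112 mm long, stored nozzle down in another bore, its top 114 mm above the bench. Origin at the nozzle tip, z axis from nozzle to base. To be left alone.
- short_bottle_b: White squeeze bottle, same shape as the tall one (48 mm across, same nozzle and cap) but only 118 mm long, stored nozzle down in another bore, its top 120 mm above the bench. Origin at the nozzle tip, z axis from nozzle to base. To be left alone.
- tape_roll: Roll of brown tape lying flat, 90 mm across, 24 mm high, inside the frame corner. Origin under its centre. Bystander.
- offcut: Wood offcut 90 x 40 x 18 mm lying near the middle, on the robot's side. Origin under its centre. Bystander.
- screwdriver: Screwdriver lying on the bench between holder and frame. Bystander.
- spray_can: Upright can, 52 mm across, 150 mm high, beyond the work, a little left of the middle. Origin under its centre. Bystander.
- screw_pot: Clear open pot, 70 mm across, 50 mm high, beyond the work, a little right of the middle. Origin under its centre. Bystander.
Not all that is in view belongs to the job. What is shaped like the tall_bottle but orange is not meant.

How it is judged:
On the way:
1. the tall bottle, in the fingers, has been drawn up clear of the holder, its tip above the block and its axis still upright within 25 degrees (z of tall_bottle in the frame of holder above 0.088 m and angle between tall_bottle's own z axis and vertical below 0.44 rad and contact force between the fingers and tall_bottle above 1.5 N), for 0.1 s.
At the end, for the whole second after the job is handed in: Tall bottle still in the fingers, carried by nothing else, 30 to 60 degrees from vertical, nozzle lower; its tip within 20 mm sideways of the open joint's centre and 4 to 40 mm above the rails' top; short bottles within 20 mm, other loose things within 30 mm of their starts (angle between tall_bottle's own z axis and vertical between 0.52 and 1.05 rad and horizontal distance between tall_bottle and joint_top below 0.02 m and z of tall_bottle in the frame of joint_top between 0.004 and 0.04 m and contact force between the fingers and tall_bottle above 1.5 N and linear speed of tall_bottle below 0.02 m/s and angular speed of tall_bottle below 0.15 rad/s and contact force between tall_bottle and holder below 0.2 N and contact force between tall_bottle and frame below 0.2 N and contact force between tall_bottle and short_bottle_a below 0.2 N and contact force between tall_bottle and short_bottle_b below 0.2 N and contact force between tall_bottle and tape_roll below 0.2 N and contact force between tall_bottle and offcut below 0.2 N and contact force between tall_bottle and screwdriver below 0.2 N and contact force between tall_bottle and spray_can below 0.2 N and contact force between tall_bottle and screw_pot below 0.2 N and distance of each of short_bottle_a, short_bottle_b from where it was at the start of the episode below 0.02 m and distance of each of tape_roll, offcut, screwdriver, spray_can, screw_pot from where it was at the start of the episode below 0.03 m); the arm keeps its last pose, push and grip.
It fails at once if the tall bottle touches the frame (contact force between tall_bottle and frame above 0.5 N).
It fails at once if a short bottle is pulled out or displaced by more than 20 mm (distance of any of short_bottle_a, short_bottle_b from where it was at the start of the episode above 0.02 m).
It fails at once if another loose thing is displaced by more than 30 mm (distance of any of tape_roll, offcut, screwdriver, spray_can, screw_pot from where it was at the start of the episode above 0.03 m).
It also fails if it takes over 48 s, if anything falls off the work surface, if the arm or the gripper's body presses on something with over 40 N, if the wrist force passes 120 N, or if a joint passes its speed limit or range.

## Robot

A 7-joint arm with a two-finger parallel gripper is mounted at the origin on the work surface. World frame = base frame: x ahead of the robot, y to its left, z up, the work surface at z = 0. Lengths are in m, angles in rad, forces in N, time in s.
With the tool pointing down it reaches from about 0.425 to 0.925 m from the base axis. Payload 6.8 kg.
Tool frame: the origin (TCP) lies at the very end of the fingers, on their centre line; the grasp point (between the pads) lies 19 mm behind it; z points along the fingers, y is the line along which they close (so a half turn about z gives the same grasp; the last joint's range is limited). The gripper opens to 85 mm and grips with 20 to 120 N. Pads are 22 mm wide; open, the fingers measure 114 mm over their backs; the gripper's body (76 mm by 85 mm) begins 54 mm behind the grasp point. The pads swing forward as they close: fully open they stand 13 mm farther back than shut.
Start: joints at [-0.108, 0.477, 0.022, 1.555, -0.011, 1.109, -0.083], TCP at [0.675, 0, 0.231] pointing down, gripper open.
Joint ranges: [-2.96, 2.96], [-0.34, 2.1], [-1.41, 1.46], [0.24, 2.44], [-1.37, 4.51], [0.17, 1.92], [-2.96, 2.96]. Speed limits (rad/s): [2.39, 2.39, 3.14, 3.14, 3.14, 3.14, 3.14].

## Interface

Orientations are given as a rotation vector (axis times angle).
In Python, from bench import get_obs, grab_frame, hand_in gives the robot as it stands.
- The arm moves only by the tool drive_tool, never from a script. Its argument "rows" is a list of rows, each an object with "offset": the shift along the tool's x, y, z as a fraction of full scale, a list of three; "rotation": the turn, a rotation vector about the tool's x, y, z as a fraction of full scale, a list of three; "claw": the opening, from 0 (shut) to 1 (fully open). In form: [{"offset": [tx, ty, tz], "rotation": [wx, wy, wz], "claw": claw}, ...]. A call has 1 to 20 rows; each row is the pose to reach, as a shift and turn from the pose commanded when the call began, along the tool's axes at that moment; what a row does not reach only later rows make up. Full scale, the value 1, is 0.15 m for a shift and 2 rad for a turn. A row lasts 1/12 s, in which the tool goes at most 41.7 mm and 7.16 degrees, less where a joint would pass 70% of its speed; a pose out of reach is approached as far as the arm can. A call with a number of a shift or a turn outside -1 to 1 is refused whole. A call with a gripper value outside its range is refused whole. The fingers move at their own pace and stop on an object; "force" is the grip in N (left out, the last holds). Time passes only in rows, so rows that repeat a pose let the fingers close. It gives the time, the measured TCP pose, the force, the opening and the grip force at its end, in the units of the state.
- get_obs(): the state, without advancing time (a new reading comes with each control period).
- grab_frame(name): name is "scene" or "side" or "wrist"; returns a dict with "frame" (480x640x3 uint8, red, green, blue), "z_map" (480x640 float32, m along the optical axis (not along the pixel's ray), 0 where there is no reading), "vfov" (degrees; the focal length in pixels is half the picture's height over the tangent of half this angle, whatever the lens; pixels are square), "cx", "cy" (the principal point, pixels), "D" ([k1, k2, p1, p2, k3] as OpenCV has them; the pictures are not rectified), "R" (3x3) and "t" (3): a world point X has camera coordinates R X + t. Camera axes: x right, y down, z forward; pixel columns grow to the right and rows downward; lengths in m; the calibration is good to about 2 mm. A picture is of the moment at which its call begins.
- hand_in(): hands the job in; it is judged then, once.
The state is a dict: "clock": time; "joints": joint angles; "qvel": joint speeds; "tau": joint torques, N m; "tcp_pos": TCP position; "orientation": TCP orientation; "contact_force": force on the tool from outside, world axes, zero at the start; "moment": the same for the moment, N m; "grip_width": finger opening in m; "gripper_force": force on a finger pad.
Only numpy, scipy, OpenCV 4.12 (cv2) and the standard library are available. Lean on these libraries where they do the work, as an engineer would, in place of code of your own. Each camera call takes 0.05 s, during which the arm holds its last target. There are 200 camera calls.

## Working session

There is one attempt and no reset: what is moved stays moved. The work goes in short steps, Python scripts to look and compute and a tool call to move; the robot and the scene stay as the last step left them, time stands still between calls to the robot, and variables do not carry over. Pictures are saved under pics/ and viewed, at most 10 in all, crops included, and the job is handed in when it is done.

Besides the shell and the picture viewer there is one more tool, called by a JSON object that holds its "fn" and its "kwargs". drive_tool: Moves the arm, as the interface text tells. Its arguments: {"type":"object","properties":{"rows":{"type":"array","items":{"type":"object","properties":{"offset":{"type":"array","items":{"type":"number"}},"rotation":{"type":"array","items":{"type":"number"}},"claw":{"type":"number"}}}},"force":{"type":"number"}},"required":["rows"]}

```bash
mkdir -p pics
cat > h.py <<'E'
import numpy as np, cv2
from bench import get_obs, grab_frame
def K(f):
    F=240/np.tan(np.radians(f["vfov"])/2)
    return np.array([[F,0,f["cx"]],[0,F,f["cy"]],[0,0,1.]])
def save(f,n): cv2.imwrite(f"pics/{n}.png",f["frame"][:,:,::-1])
def rays(f,uv):
    n=cv2.undistortPoints(np.array(uv,float).reshape(-1,1,2),K(f),np.array(f["D"],float)).reshape(-1,2)
    d=np.c_[n,np.ones(len(n))]@np.array(f["R"]); c=-np.array(f["R"]).T@np.array(f["t"])
    return c,d
def onplane(f,uv,z):
    c,d=rays(f,uv); s=(z-c[2])/d[:,2]; return c+d*s[:,None]
def cloud(f):
    v,u=np.mgrid[0:480,0:640]; c,d=rays(f,np.c_[u.ravel(),v.ravel()])
    return (c+d*f["z_map"].ravel()[:,None]).reshape(480,640,3)
E
python3 - <<'E'
from h import *
import pickle
print(get_obs())
for n in("scene","side","wrist"):
    f=grab_frame(n); save(f,n+"0"); pickle.dump(f,open(n+"0.pkl","wb"))
    print(n,f["vfov"],f["cx"],f["cy"],f["D"],-np.array(f["R"]).T@f["t"],np.array(f["R"])[2])
E
```

```text
{'clock': 0.0, 'joints': array([-0.10811174,  0.47780061,  0.02232289,  1.55644804, -0.01150135,
        1.10929737, -0.08309132]), 'qvel': array([-0.00097278,  0.000233  ,  0.00318837,  0.00093306, -0.0007701 ,
        0.00200725,  0.00082434]), 'tau': array([-5.45967814e-04, -5.96443820e+01,  1.60769675e+00, -2.81194621e+01,
        1.24063640e-02,  9.39900521e-03,  2.20753498e-05]), 'tcp_pos': array([6.74409177e-01, 4.02136576e-06, 2.30326490e-01]), 'orientation': array([-2.22053120e+00, -2.22065651e+00,  2.16280565e-03]), 'contact_force': array([-0.27594519, -0.27400928,  0.43463402]), 'moment': array([-0.00115495, -0.03770551, -0.01035495]), 'gripper_force': 0.0, 'grip_width': 0.08531159679569272}
scene 49.14260500275782 319.2442281916534 244.2359462498005 [0.04779677 0.         0.         0.         0.        ] [1.32849296 0.0740192  0.74714565] [-0.71986164 -0.03692535 -0.69313472]
side 43.55781150658523 318.83294437931363 244.1142975444193 [-0.20821111  0.          0.          0.          0.        ] [ 0.5236116  -0.98635786  1.07816653] [ 0.05787877  0.70939411 -0.70243152]
wrist 67.92145737351781 319.3240442880802 240.23160740556284 [0.01213542 0.         0.         0.         0.        ] [0.67425646 0.07249385 0.37217881] [ 3.11569298e-04 -2.78515254e-01 -9.60431755e-01]
```

View pics/scene0.png

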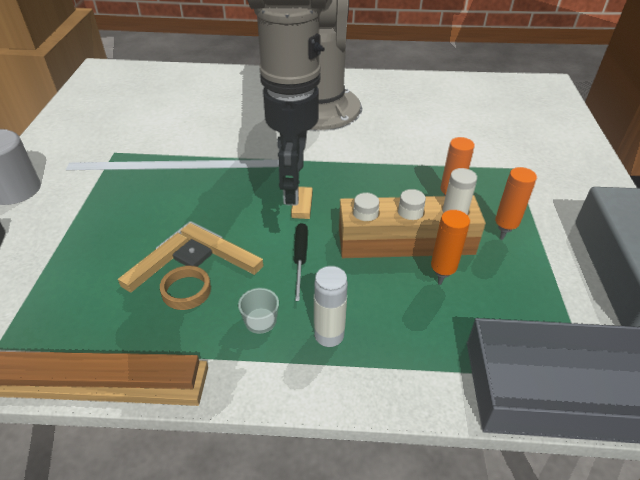

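View pics/side0.png

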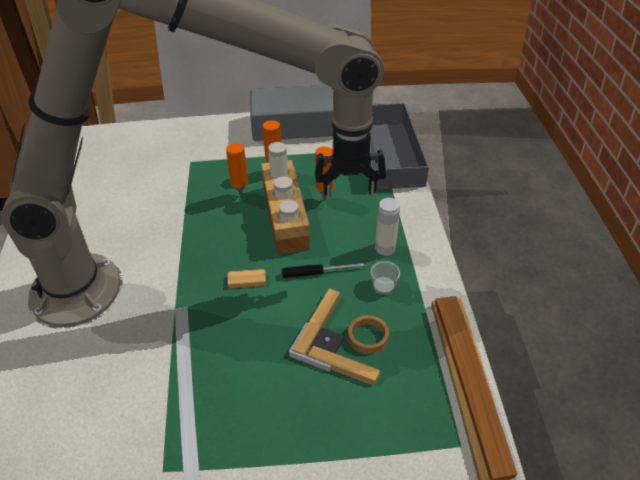

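The scene camera faces the robot. The holder is at columns 340-482 on the robot's left (+y), and the tall bottle's top is near (462,178) at its far end, with three orange decoys around it. The frame corner is at (185,230). The side view agrees, with the tall bottle's top at (278,150) and the corner at (303,345).

Run:
```python
from h import *
import pickle
for n in("scene","side"):
    f=pickle.load(open(n+"0.pkl","rb")); P=cloud(f); I=f["frame"].astype(int)
    hsv=cv2.cvtColor(f["frame"],cv2.COLOR_RGB2HSV)
    inb=(P[...,0]>.4)&(P[...,0]<1.0)&(P[...,1]>-.45)&(P[...,1]<.45)&(f["z_map"]>0)
    def rep(name,m,minA=25):
        k,L,s,c=cv2.connectedComponentsWithStats(m.astype(np.uint8))
        for i in range(1,k):
            if s[i,4]<minA: continue
            q=P[L==i]; top=q[:,2].max(); t=q[q[:,2]>np.percentile(q[:,2],97)-.006]
            print(n,name,s[i],"min",q.min(0).round(3),"max",q.max(0).round(3),"topmid",((t.min(0)+t.max(0))/2).round(4))
    rep("white",inb&(hsv[...,1]<60)&(P[...,2]>.09)&(P[...,2]<.185)&(hsv[...,2]>90))
    rep("orange",inb&(hsv[...,1]>200)&(hsv[...,0]<13)&(P[...,2]>.04)&(hsv[...,2]>150))
    rep("wood",inb&(hsv[...,1]>80)&(hsv[...,0]>10)&(hsv[...,0]<25)&(P[...,2]>.01)&(P[...,2]<.092),60)
    m=inb&(abs(P[...,2]-.085)<.004)&(P[...,1]>0)&(hsv[...,1]>80)&(hsv[...,0]>10)&(hsv[...,0]<25)
    q=P[m][:,:2].astype(np.float32); print("holder top",len(q),np.median(P[m][:,2]),cv2.minAreaRect(q))
s=cv2.imread("pics/scene0.png")[190:320,100:290]; d=cv2.imread("pics/side0.png")[280:390,270:400]
cv2.imwrite("pics/z1.png",np.hstack([cv2.resize(s,(400,300),interpolation=2),cv2.resize(d,(400,300),interpolation=2)]))
```

```text
scene white [ 443  168   35   45 1059] min [0.5   0.273 0.091] max [0.553 0.322 0.171] topmid [0.5257 0.2984 0.1671]
scene white [399 190  27  27 600] min [0.512 0.187 0.09 ] max [0.562 0.234 0.123] topmid [0.5369 0.2105 0.1194]
scene white [354 193  25  26 535] min [0.52 0.1  0.09] max [0.571 0.147 0.118] topmid [0.5446 0.1233 0.1138]
scene white [ 314  266   34   50 1408] min [0.755 0.038 0.09 ] max [0.808 0.09  0.154] topmid [0.78   0.0643 0.1498]
scene orange [511 169  25  13 217] min [0.495 0.385 0.163] max [0.534 0.429 0.168] topmid [0.5148 0.407  0.1655]
scene orange [501 202  23  27 307] min [0.529 0.392 0.051] max [0.541 0.424 0.118] topmid [0.5355 0.4089 0.1104]
scene wood [441 173   8  21 112] min [0.411 0.285 0.05 ] max [0.437 0.295 0.091] topmid [0.4245 0.29   0.0886]
scene wood [292 190  20  27 373] min [ 0.4   -0.031  0.01 ] max [0.479 0.009 0.021] topmid [ 0.439  -0.0109  0.018 ]
scene wood [ 339  196  122   80 4906] min [0.416 0.073 0.01 ] max [0.673 0.298 0.092] topmid [0.5782 0.1813 0.0865]
scene wood [462 196  24  57 689] min [0.481 0.318 0.01 ] max [0.568 0.35  0
[... 1133 characters left out ...]
66] min [0.4   0.283 0.046] max [0.437 0.314 0.092] topmid [0.4176 0.2953 0.0881]
side wood [235 270  30  17 430] min [ 0.4   -0.034  0.01 ] max [0.471 0.015 0.027] topmid [ 0.436  -0.0121  0.0227]
side wood [ 293  289   87   95 1964] min [ 0.527 -0.33   0.01 ] max [ 0.701 -0.07   0.031] topmid [ 0.6151 -0.2027  0.0263]
side wood [ 432  296   66  130 4030] min [ 0.85 -0.45  0.01] max [ 0.922 -0.128  0.049] topmid [ 0.8843 -0.2941  0.0442]
side wood [348 315  41  38 667] min [ 0.648 -0.251  0.01 ] max [ 0.737 -0.158  0.033] topmid [ 0.6924 -0.2047  0.0282]
holder top 963 0.08647135588556631 ((0.5285956263542175, 0.246870756149292), (0.19379039108753204, 0.3475348949432373), 25.33551788330078)
```

View pics/z1.png

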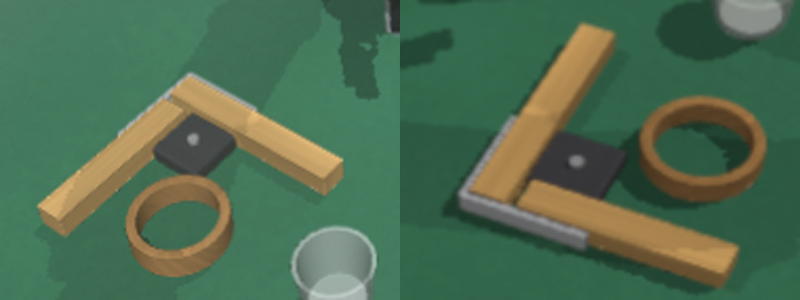

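View pics/wrist0.png

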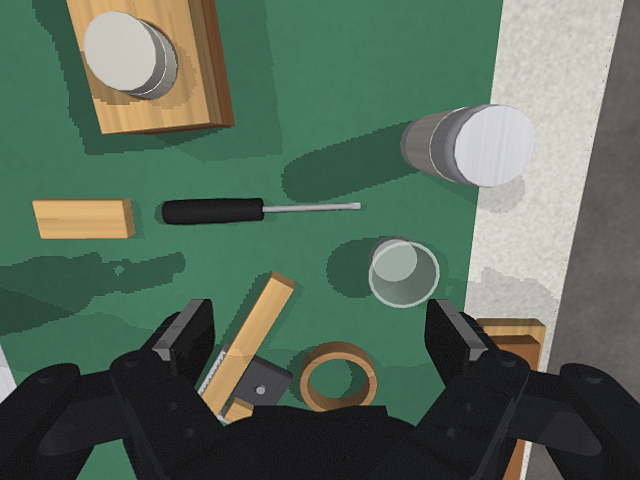

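The crops show the gap between the end of the lower-left rail (scene) and the side of the other rail, at about (184,235) in scene and (309,351) in side. The wrist view shows the bench directly under the gripper. The jaws close along world x, and short bottle a's top is at (125,50). Next I'll cast the rail-top area onto the plane z=0.022 to pin down the gap.

Run:
```python
from h import *
import pickle
out=[]
# ortho at z=.022: rows x .49->.64 , cols y -.28->-.13 ; 2.66px/mm
N=400; xs=np.linspace(.49,.64,N); ys=np.linspace(-.28,-.13,N)
X=np.array([[x,y,.022] for x in xs for y in ys])
for n in("scene","side"):
    f=pickle.load(open(n+"0.pkl","rb"))
    uv,_=cv2.projectPoints(X,cv2.Rodrigues(np.array(f["R"]))[0],np.array(f["t"],float),K(f),np.array(f["D"],float))
    uv=uv.reshape(N,N,2).astype(np.float32)
    o=cv2.remap(f["frame"][:,:,::-1].copy(),uv[...,0],uv[...,1],cv2.INTER_LINEAR)
    for k in range(0,N,53): cv2.line(o,(k,0),(k,4),(0,0,255),1); cv2.line(o,(0,k),(4,k),(0,0,255),1)
    out.append(o)
    P=cloud(f); hsv=cv2.cvtColor(f["frame"],cv2.COLOR_RGB2HSV)
    m=(hsv[...,1]>200)&(hsv[...,0]<13)&(P[...,2]>.03)&(P[...,2]<.2)&(P[...,0]>.35)&(P[...,0]<.75)&(P[...,1]>.2)&(P[...,1]<.5)
    k,L,s,c=cv2.connectedComponentsWithStats(m.astype(np.uint8))
    for i in range(1,k):
        if s[i,4]>60: q=P[L==i]; print(n,s[i],q.min(0).round(3),q.max(0).round(3))
    w=(hsv[...,1]>80)&(hsv[...,0]>10)&(hsv[...,0]<25)&(abs(P[...,2]-.0225-(.003 if n=="side" else 0))<.004)&(P[...,0]>.5)&(P[...,0]<.72)&(P[...,1]>-.34)&(P[...,1]<-.05)
    print(w.sum(),np.median(P[w][:,2]))
cv2.imwrite("pics/ortho.png",np.hstack(out))
```

```text
scene [511 169  25  13 217] [0.495 0.385 0.163] [0.534 0.429 0.168]
scene [501 202  23  27 307] [0.529 0.392 0.051] [0.541 0.424 0.118]
2334 0.02259345925167794
1809 0.024651766149933696
```

View pics/ortho.png

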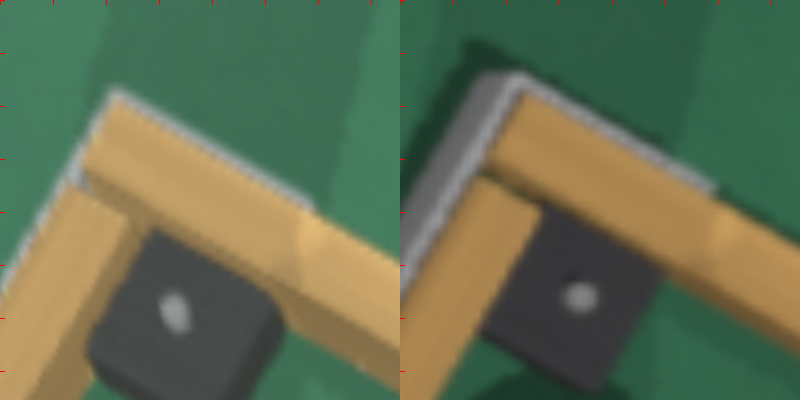

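The ortho pictures (2.667 px/mm, rows +x, columns +y) put the gap centre at (105,189) in scene and (112,186) in side, so the joint is at about (0.560, -0.239). I'll check the orange decoys' clearances with rays onto their tops.

Run:
```python
from h import *
import pickle
f=pickle.load(open("scene0.pkl","rb")); print(onplane(f,[(460,147),(520,176),(453,220),(461.5,178)],.167).round(3))
f=pickle.load(open("side0.pkl","rb")); print(onplane(f,[(236,150),(272,127),(324,153),(278,148)],.167).round(3))
```

```text
[[0.432 0.304 0.167]
 [0.522 0.4   0.167]
 [0.653 0.263 0.167]
 [0.534 0.293 0.167]]
[[0.416 0.303 0.167]
 [0.513 0.399 0.167]
 [0.642 0.264 0.167]
 [0.525 0.299 0.167]]
```

{"fn": "drive_tool", "kwargs": {"rows": [{"offset": [0.1,-0.1,0],"rotation": [0,0,0],"claw": 1},{"offset": [0.2,-0.2,0],"rotation": [0,0,0],"claw": 1},{"offset": [0.3,-0.3,0],"rotation": [0,0,0],"claw": 1},{"offset": [0.4,-0.4,0],"rotation": [0,0,0],"claw": 1},{"offset": [0.5,-0.5,0],"rotation": [0,0,0],"claw": 1},{"offset": [0.6,-0.6,0],"rotation": [0,0,0],"claw": 1},{"offset": [0.7,-0.7,0],"rotation": [0,0,0],"claw": 1},{"offset": [0.8,-0.8,0],"rotation": [0,0,0],"claw": 1},{"offset": [0.9,-0.9,0],"rotation": [0,0,0],"claw": 1},{"offset": [1,-1,0],"rotation": [0,0,0],"claw": 1}]}}

```text
clock: 0.98
tcp_pos: [0.524, 0.1506, 0.2311]
orientation: [-2.221, -2.221, 0.001]
contact_force: [-0.3, 1.1, 1.0]
grip_width: 0.0857
gripper_force: 0.0
```

{"fn": "drive_tool", "kwargs": {"rows": [{"offset": [0.12,0,0],"rotation": [0,0,0],"claw": 1},{"offset": [0.25,0,0],"rotation": [0,0,0],"claw": 1},{"offset": [0.4,0,0],"rotation": [0,0,0],"claw": 1},{"offset": [0.55,0,0],"rotation": [0,0,0],"claw": 1},{"offset": [0.7,0,0],"rotation": [0,0,0],"claw": 1},{"offset": [0.85,0,0],"rotation": [0,0,0],"claw": 1},{"offset": [0.95,0,0],"rotation": [0,0,0],"claw": 1},{"offset": [0.993,0,0],"rotation": [0,0,0],"claw": 1},{"offset": [0.993,0,0],"rotation": [0,0,0],"claw": 1},{"offset": [0.993,0,0],"rotation": [0,0,0],"claw": 1}]}}

```text
clock: 1.82
tcp_pos: [0.5252, 0.2979, 0.231]
orientation: [2.222, 2.22, -0.001]
contact_force: [0.1, -0.6, 0.3]
grip_width: 0.0851
gripper_force: 0.0
```

Run:
```python
from h import *
o=get_obs(); print(o["clock"],o["tcp_pos"],o["orientation"],o["joints"].round(3))
f=grab_frame("wrist"); save(f,"w1")
f=grab_frame("side"); 
import cv2
hsv=cv2.cvtColor(f["frame"],cv2.COLOR_RGB2HSV); cv2.imwrite("pics/s1.png",f["frame"][:,:,::-1])
a=cv2.imread("pics/w1.png"); b=cv2.imread("pics/s1.png")[60:260,180:440]
cv2.imwrite("pics/c1.png",np.hstack([cv2.resize(a,(400,300)),cv2.resize(b,(400,300))]))
```

```text
1.8167 [0.52518075 0.29785982 0.23104394] [ 2.22172792e+00  2.22035108e+00 -1.49625091e-03] [-0.537  0.365 -0.106  1.727  0.044  1.054 -0.659]
```

View pics/c1.png

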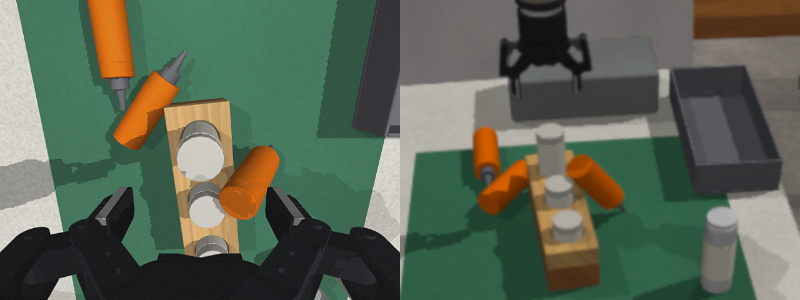

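The pictures show that the orange bottles, which stood on their nozzles, have toppled. One now leans against the holder's far side, at about (250,185) in the wrist half, and may be close to the +x finger's path. I'll let things settle and measure that.

```bash
cat > chk.py <<'E'
from h import *
o=get_obs(); print(o["clock"],o["tcp_pos"],o["contact_force"].round(1))
for n in("wrist","scene","side"):
    f=grab_frame(n); P=cloud(f); hsv=cv2.cvtColor(f["frame"],cv2.COLOR_RGB2HSV)
    z=(f["z_map"]>0)&(P[...,1]>.05)&(P[...,0]<.9)&(P[...,0]>.3)
    m=z&(hsv[...,1]>210)&(hsv[...,0]<14)&(P[...,2]>.02)&(P[...,2]<.2)
    m=cv2.morphologyEx(m.astype(np.uint8),cv2.MORPH_OPEN,np.ones((3,3)))
    k,L,s,c=cv2.connectedComponentsWithStats(m)
    for i in range(1,k):
        if s[i,4]>60:
            q=P[L==i]; t=q[q[:,2]>q[:,2].max()-.02]; print(n,"orange",s[i],q.min(0).round(3),q.max(0).round(3),"near finger col",((abs(q[:,1]-.299)<.02)&(q[:,0]<.6)).sum())
    w=z&(hsv[...,1]<60)&(hsv[...,2]>90)&(P[...,2]>.1)&(P[...,2]<.19)&(P[...,0]<.65)
    k,L,s,c=cv2.connectedComponentsWithStats(w.astype(np.uint8))
    for i in range(1,k):
        if s[i,4]>60: q=P[L==i]; t=q[q[:,2]>np.percentile(q[:,2],90)-.005]; print(n,"white",s[i],((t.min(0)+t.max(0))/2).round(4),q[:,2].max().round(3))
E
python3 chk.py
```

```text
1.9167 [0.52547511 0.29705516 0.23119626] [ 0.6 -0.8 -0.7]
wrist orange [143  20  12  13  67] [0.38  0.451 0.035] [0.393 0.462 0.046] near finger col 0
wrist orange [188  25  16  16  89] [0.417 0.449 0.02 ] [0.425 0.46  0.04 ] near finger col 0
wrist orange [235 120  11  14  77] [0.45  0.373 0.029] [0.461 0.384 0.046] near finger col 0
wrist orange [222 138  14  18 128] [0.436 0.354 0.029] [0.451 0.368 0.046] near finger col 0
wrist orange [263 155  11  14  79] [0.474 0.342 0.031] [0.483 0.354 0.041] near finger col 0
wrist orange [197 173  17  22 128] [0.41  0.319 0.032] [0.429 0.338 0.045] near finger col 4
wrist orange [416 246  32  26 299] [0.61  0.253 0.054] [0.646 0.272 0.087] near finger col 0
wrist orange [419 278  13  15 104] [0.605 0.248 0.096] [0.619 0.258 0.109] near finger col 0
wrist orange [412 288  16  17 137] [0.596 0.243 0.11 ] [0.612 0.254 0.127] near finger col 0
wrist orange [365 312  29  22 282] [0.559 0.229 0.132] [0.578 0.247 0.148] near finger col 0
wrist orange [385 320  31  29 301] [0.573 0.217 0.138] [0.594 0.244 0.152] near finger col 0
wrist orange [394 
[... 578 characters left out ...]
[354 193  25  22 437] [0.5448 0.1233 0.1144] 0.118
scene white [623 236  17  18  92] [0.6225 0.5901 0.1014] 0.103
side orange [228 145  16  27 342] [0.378 0.376 0.036] [0.422 0.501 0.057] near finger col 0
side orange [232 169  30  31 420] [0.391 0.266 0.02 ] [0.473 0.371 0.056] near finger col 224
side orange [294 173  32  28 511] [0.559 0.177 0.043] [0.642 0.241 0.148] near finger col 0
side white [299  86  18  26 267] [0.6231 0.6479 0.1064] 0.111
side white [258 103  33  12 269] [0.5213 0.595  0.106 ] 0.11
side white [269 142  19  32 528] [0.5241 0.2983 0.1712] 0.176
side white [274 177  18  18 270] [0.5307 0.2108 0.1236] 0.128
side white [279 200  19  18 271] [0.5399 0.1239 0.1183] 0.123
```

{"fn": "drive_tool", "kwargs": {"rows": [{"offset": [0,0,0],"rotation": [0,0,0],"claw": 1},{"offset": [0,0,0],"rotation": [0,0,0],"claw": 1},{"offset": [0,0,0],"rotation": [0,0,0],"claw": 1},{"offset": [0,0,0],"rotation": [0,0,0],"claw": 1},{"offset": [0,0,0],"rotation": [0,0,0],"claw": 1},{"offset": [0,0,0],"rotation": [0,0,0],"claw": 1}]}}

```text
clock: 2.57
tcp_pos: [0.525, 0.299, 0.2313]
orientation: [2.221, 2.221, -0.0]
contact_force: [0.5, -0.0, -0.4]
grip_width: 0.0852
gripper_force: 0.0
```

```bash
python3 chk.py; python3 -c "
from h import *
f=grab_frame('wrist');save(f,'w2');g=grab_frame('scene');save(g,'s2')
a=cv2.imread('pics/w2.png');b=cv2.imread('pics/s2.png')[100:330,320:600]
cv2.imwrite('pics/c2.png',np.hstack([cv2.resize(a,(400,300)),cv2.resize(b,(400,328))[:300]]))"
```

```text
2.5667 [0.52501165 0.29897116 0.23130165] [ 0.5 -0.  -0.4]
wrist orange [153  65   6  15  62] [0.382 0.418 0.035] [0.389 0.43  0.044] near finger col 0
wrist orange [204 115  12  10  63] [0.423 0.383 0.02 ] [0.429 0.39  0.04 ] near finger col 0
wrist orange [227 131  13  15  68] [0.439 0.364 0.027] [0.454 0.377 0.042] near finger col 0
wrist orange [271 145  13  11  67] [0.481 0.355 0.03 ] [0.492 0.364 0.042] near finger col 0
wrist orange [220 148  10  16  92] [0.433 0.349 0.032] [0.444 0.362 0.045] near finger col 0
wrist orange [206 169  11  16  90] [0.418 0.33  0.032] [0.431 0.343 0.046] near finger col 0
wrist white [ 282  200   77   92 5408] [0.5254 0.3011 0.1652] 0.168
wrist white [ 302  303   59   63 2902] [0.5345 0.2137 0.1182] 0.121
wrist white [314 391  50  21 587] [0.5412 0.1441 0.1115] 0.115
scene orange [ 346  298   48   37 1007] [0.73  0.092 0.028] [0.796 0.171 0.052] near finger col 0
scene white [ 444  168   34   45 1070] [0.5256 0.2985 0.167 ] 0.171
scene white [ 594  187   46   61 1039] [0.5425 0.6144 0.1024] 0.105
scene white [399 190  27  24 506] [0.5367 0.2107 0.1196] 0.123
scene white [354 193  25  21 430] [0.5451 0.1233 0.1141] 0.118
scene white [626 243  14  13  75] [0.6339 0.5846 0.1016] 0.103
side orange [228 145  16  27 345] [0.377 0.375 0.033] [0.422 0.498 0.056] near finger col 0
side orange [232 168  30  32 429] [0.391 0.266 0.021] [0.473 0.374 0.057] near finger col 235
side orange [357 209  20  38 421] [0.705 0.053 0.02 ] [0.767 0.169 0.056] near finger col 0
side white [298  86  19  26 269] [0.6217 0.6488 0.1057] 0.11
side white [258 102  33  13 273] [0.5214 0.5984 0.106 ] 0.11
side white [269 142  19  33 535] [0.5242 0.2969 0.1706] 0.175
side white [274 177  19  19 283] [0.531  0.2102 0.1239] 0.128
side white [279 200  19  19 277] [0.5399 0.1245 0.1171] 0.121
```

View pics/c2.png

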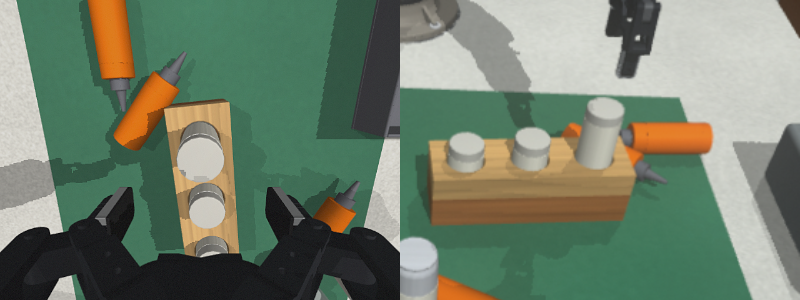

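One orange bottle has rolled off the holder's far side toward the spray can. The others lie flat, under 60 mm high, so the finger path is clear. The tall bottle's axis is at (0.525, 0.299) and its measured top is at 0.168. I'll descend and grip.

{"fn": "drive_tool", "kwargs": {"rows": [{"offset": [0,0,0.08],"rotation": [0,0,0],"claw": 1},{"offset": [0,0,0.18],"rotation": [0,0,0],"claw": 1},{"offset": [0,0,0.3],"rotation": [0,0,0],"claw": 1},{"offset": [0,0,0.42],"rotation": [0,0,0],"claw": 1},{"offset": [0,0,0.54],"rotation": [0,0,0],"claw": 1},{"offset": [0,0,0.64],"rotation": [0,0,0],"claw": 1},{"offset": [0,0,0.72],"rotation": [0,0,0],"claw": 1},{"offset": [0,0,0.78],"rotation": [0,0,0],"claw": 1},{"offset": [0,0,0.8],"rotation": [0,0,0],"claw": 1},{"offset": [0,0,0.8],"rotation": [0,0,0],"claw": 1},{"offset": [0,0,0.8],"rotation": [0,0,0],"claw": 1}]}}

```text
clock: 3.73
tcp_pos: [0.5254, 0.2992, 0.1117]
orientation: [2.221, 2.221, 0.001]
contact_force: [0.1, 0.3, -0.1]
grip_width: 0.085
gripper_force: 0.0
```

{"fn": "drive_tool", "kwargs": {"rows": [{"offset": [0,0,0],"rotation": [0,0,0],"claw": 0.6},{"offset": [0,0,0],"rotation": [0,0,0],"claw": 0.5},{"offset": [0,0,0],"rotation": [0,0,0],"claw": 0.4},{"offset": [0,0,0],"rotation": [0,0,0],"claw": 0.3},{"offset": [0,0,0],"rotation": [0,0,0],"claw": 0.3},{"offset": [0,0,0],"rotation": [0,0,0],"claw": 0.3},{"offset": [0,0,0],"rotation": [0,0,0],"claw": 0.3},{"offset": [0,0,0],"rotation": [0,0,0],"claw": 0.3}], "force": 70}}

```text
clock: 4.4
tcp_pos: [0.5257, 0.2993, 0.1123]
orientation: [2.221, 2.221, 0.003]
contact_force: [-0.4, -0.3, 5.9]
grip_width: 0.0467
gripper_force: 71.7
```

{"fn": "drive_tool", "kwargs": {"rows": [{"offset": [0,0,-0.05],"rotation": [0,0,0],"claw": 0.3},{"offset": [0,0,-0.12],"rotation": [0,0,0],"claw": 0.3},{"offset": [0,0,-0.2],"rotation": [0,0,0],"claw": 0.3},{"offset": [0,0,-0.3],"rotation": [0,0,0],"claw": 0.3},{"offset": [0,0,-0.4],"rotation": [0,0,0],"claw": 0.3},{"offset": [0,0,-0.5],"rotation": [0,0,0],"claw": 0.3},{"offset": [0,0,-0.6],"rotation": [0,0,0],"claw": 0.3},{"offset": [0,0,-0.7],"rotation": [0,0,0],"claw": 0.3},{"offset": [0,0,-0.8],"rotation": [0,0,0],"claw": 0.3},{"offset": [0,0,-0.9],"rotation": [0,0,0],"claw": 0.3},{"offset": [0,0,-0.97],"rotation": [0,0,0],"claw": 0.3},{"offset": [0,0,-1],"rotation": [0,0,0],"claw": 0.3},{"offset": [0,0,-1],"rotation": [0,0,0],"claw": 0.3},{"offset": [0,0,-1],"rotation": [0,0,0],"claw": 0.3}]}}

```text
clock: 5.57
tcp_pos: [0.5248, 0.2988, 0.261]
orientation: [-2.221, -2.221, 0.001]
contact_force: [0.2, -0.1, -2.7]
grip_width: 0.0469
gripper_force: 72.0
```

```bash
python3 chk.py | grep -v orange; python3 -c "
from h import *
g=grab_frame('scene');save(g,'s3');f=grab_frame('side');save(f,'d3')
a=cv2.imread('pics/s3.png')[60:360,240:540];b=cv2.imread('pics/d3.png')[60:360,200:500]
cv2.imwrite('pics/c3.png',np.hstack([cv2.resize(a,(400,400)),cv2.resize(b,(400,400))]))"
```

```text
5.5667 [0.5247501  0.29877464 0.2610341 ] [ 0.2 -0.1 -2.7]
scene white [ 594  187   46   69 1109] [0.5525 0.6122 0.1021] 0.104
scene white [399 190  27  24 508] [0.5361 0.211  0.1196] 0.123
scene white [354 193  25  22 436] [0.5436 0.1233 0.1142] 0.118
side white [214   1  35  12 218] [0.3309 1.4054 0.1338] 0.142
side white [290  86  27  27 463] [0.6096 0.646  0.1062] 0.111
side white [250 104   9  11  74] [0.4606 0.6003 0.1047] 0.108
side white [274 177  19  18 280] [0.531  0.2108 0.1234] 0.127
side white [279 200  19  19 271] [0.5399 0.1243 0.1186] 0.124
```

View pics/c3.png

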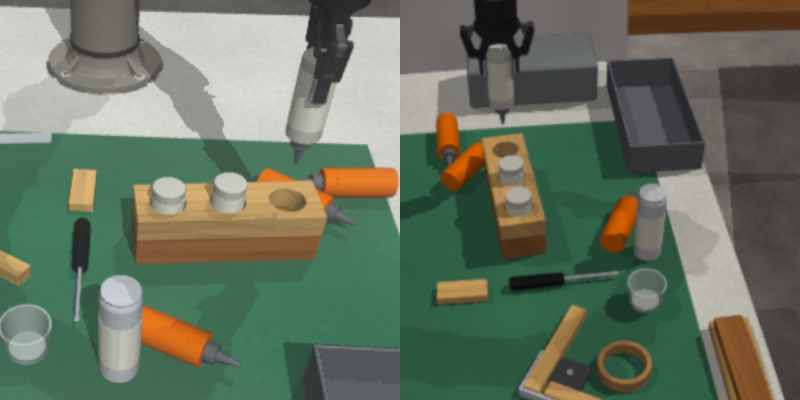

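The bottle is out, upright and held, with the tip at about 0.15. Both short bottles are in place, and the holder's far bore is empty. I'll carry it across at height.

{"fn": "drive_tool", "kwargs": {"rows": [{"offset": [0,0,-0.1],"rotation": [0,0,0],"claw": 0.3},{"offset": [-0.05,0,-0.2],"rotation": [0,0,0],"claw": 0.3},{"offset": [-0.12,0,-0.27],"rotation": [0,0,0],"claw": 0.3},{"offset": [-0.22,0,-0.27],"rotation": [0,0,0],"claw": 0.3},{"offset": [-0.33,0,-0.27],"rotation": [0,0,0],"claw": 0.3},{"offset": [-0.44,0,-0.27],"rotation": [0,0,0],"claw": 0.3},{"offset": [-0.55,0,-0.27],"rotation": [0,0,0],"claw": 0.3},{"offset": [-0.66,0,-0.27],"rotation": [0,0,0],"claw": 0.3},{"offset": [-0.77,0,-0.27],"rotation": [0,0,0],"claw": 0.3},{"offset": [-0.88,0,-0.27],"rotation": [0,0,0],"claw": 0.3},{"offset": [-1,0,-0.27],"rotation": [0,0,0],"claw": 0.3}]}}

```text
clock: 6.73
tcp_pos: [0.5244, 0.1467, 0.3009]
orientation: [-2.222, -2.22, 0.002]
contact_force: [0.5, 0.0, -2.5]
grip_width: 0.047
gripper_force: 72.3
```

{"fn": "drive_tool", "kwargs": {"rows": [{"offset": [-0.12,0,0],"rotation": [0,0,0],"claw": 0.3},{"offset": [-0.25,0,0],"rotation": [0,0,0],"claw": 0.3},{"offset": [-0.38,0,0],"rotation": [0,0,0],"claw": 0.3},{"offset": [-0.5,0,0],"rotation": [0,0,0],"claw": 0.3},{"offset": [-0.62,0,0],"rotation": [0,0,0],"claw": 0.3},{"offset": [-0.75,0,0],"rotation": [0,0,0],"claw": 0.3},{"offset": [-0.88,0,0],"rotation": [0,0,0],"claw": 0.3},{"offset": [-1,0,0],"rotation": [0,0,0],"claw": 0.3}]}}

```text
clock: 7.4
tcp_pos: [0.5239, -0.0038, 0.301]
orientation: [-2.223, -2.219, 0.002]
contact_force: [-0.0, -0.5, -1.8]
grip_width: 0.0463
gripper_force: 72.3
```

{"fn": "drive_tool", "kwargs": {"rows": [{"offset": [-0.12,0,0],"rotation": [0,0,0],"claw": 0.3},{"offset": [-0.25,0,0],"rotation": [0,0,0],"claw": 0.3},{"offset": [-0.38,0,0],"rotation": [0,0,0],"claw": 0.3},{"offset": [-0.5,0,0],"rotation": [0,0,0],"claw": 0.3},{"offset": [-0.62,0,0],"rotation": [0,0,0],"claw": 0.3},{"offset": [-0.75,0,0],"rotation": [0,0,0],"claw": 0.3},{"offset": [-0.88,0,0],"rotation": [0,0,0],"claw": 0.3},{"offset": [-1,0,0],"rotation": [0,0,0],"claw": 0.3}]}}

```text
clock: 8.07
tcp_pos: [0.5235, -0.1535, 0.301]
orientation: [-2.223, -2.219, 0.002]
contact_force: [0.8, -0.0, -2.7]
grip_width: 0.0467
gripper_force: 72.3
```

{"fn": "drive_tool", "kwargs": {"rows": [{"offset": [-0.1,0,0],"rotation": [0,0,0],"claw": 0.3},{"offset": [-0.2,0,0],"rotation": [0,0,0],"claw": 0.3},{"offset": [-0.3,0,0],"rotation": [0,0,0],"claw": 0.3},{"offset": [-0.4,0,0],"rotation": [0,0,0],"claw": 0.3},{"offset": [-0.5,0,0],"rotation": [0,0,0],"claw": 0.3},{"offset": [-0.56,0,0],"rotation": [0,0,0],"claw": 0.3},{"offset": [-0.587,0,0],"rotation": [0,0,0],"claw": 0.3},{"offset": [-0.587,0,0],"rotation": [0,0,0],"claw": 0.3},{"offset": [-0.587,0,0],"rotation": [0,0,0],"claw": 0.3}]}}

```text
clock: 8.82
tcp_pos: [0.5248, -0.2386, 0.3015]
orientation: [-2.221, -2.221, -0.0]
contact_force: [-0.2, -0.2, -2.3]
grip_width: 0.0467
gripper_force: 72.3
```

Run:
```python
from h import *
o=get_obs(); print(o["clock"],o["tcp_pos"],o["orientation"],o["joints"].round(3),o["gripper_force"])
```

```text
8.8167 [ 0.52475053 -0.23862126  0.30151114] [-2.22087825e+00 -2.22094895e+00 -2.82954248e-04] [ 0.143  0.255  0.216  1.723 -0.059  1.17   0.375] 72.30150640010834
```

{"fn": "drive_tool", "kwargs": {"rows": [{"offset": [0,0,0],"rotation": [-0.03,0,0],"claw": 0.3},{"offset": [0,0,0],"rotation": [-0.06,0,0],"claw": 0.3},{"offset": [0,0,0],"rotation": [-0.1,0,0],"claw": 0.3},{"offset": [0,0,0],"rotation": [-0.14,0,0],"claw": 0.3},{"offset": [0,0,0],"rotation": [-0.18,0,0],"claw": 0.3},{"offset": [0,0,0],"rotation": [-0.22,0,0],"claw": 0.3},{"offset": [0,0,0],"rotation": [-0.26,0,0],"claw": 0.3},{"offset": [0,0,0],"rotation": [-0.3,0,0],"claw": 0.3},{"offset": [0,0,0],"rotation": [-0.34,0,0],"claw": 0.3},{"offset": [0,0,0],"rotation": [-0.37,0,0],"claw": 0.3},{"offset": [0,0,0],"rotation": [-0.39,0,0],"claw": 0.3},{"offset": [0,0,0],"rotation": [-0.39,0,0],"claw": 0.3},{"offset": [0,0,0],"rotation": [-0.39,0,0],"claw": 0.3}]}}

```text
clock: 9.9
tcp_pos: [0.5243, -0.238, 0.3011]
orientation: [1.765, 1.765, 0.725]
contact_force: [0.6, -0.2, -2.5]
grip_width: 0.0469
gripper_force: 72.7
```

Run:
```python
from h import *
from scipy.spatial.transform import Rotation as Ro
o=get_obs(); R=Ro.from_rotvec(o["orientation"]).as_matrix(); print(o["clock"],o["tcp_pos"],o["joints"].round(3),o["gripper_force"]); print(R.round(3), np.degrees(np.arccos(-R[2,2])))
```

```text
9.9 [ 0.52431161 -0.23804778  0.3010716 ] [ 3.120e-01 -2.000e-03  2.060e-01  2.246e+00 -1.100e+00  4.010e-01
  1.450e+00] 72.71092504262924
[[-0.001  0.712  0.702]
 [ 1.    -0.001  0.001]
 [ 0.001  0.702 -0.712]] 44.57626030158883
```

```bash
cat > tip.py <<'E'
from h import *
from scipy.spatial.transform import Rotation as Ro
o=get_obs(); R=Ro.from_rotvec(o["orientation"]).as_matrix(); T=o["tcp_pos"]
print(o["clock"],T,o["joints"].round(3),np.degrees(np.arccos(-R[2,2])),"exp tip",T+.110*R[:,2])
for n in("scene","side"):
    f=grab_frame(n); P=cloud(f); q=(P-T)@R; z=f["z_map"]>0
    rad=np.hypot(q[...,0],q[...,1])
    for a in range(20,125,8):
        m=z&(rad<.035)&(q[...,2]>a/1000)&(q[...,2]<=(a+8)/1000)
        if m.sum()>0: k=q[m]; print(n,a,m.sum(),((k.min(0)+k.max(0))/2*1000).round(1)[:2],(k[:,2].max()*1000).round(1))
    # silhouettes: project axis point of tip
    uv,_=cv2.projectPoints((T+.110*R[:,2])[None],cv2.Rodrigues(np.array(f["R"]))[0],np.array(f["t"],float),K(f),np.array(f["D"],float)); print(n,"exp px",uv.ravel().round(1)); save(f,n+"_t")
E
python3 tip.py
```

```text
9.9 [ 0.52431161 -0.23804778  0.3010716 ] [ 3.120e-01 -2.000e-03  2.060e-01  2.246e+00 -1.100e+00  4.010e-01
  1.450e+00] 44.57626030158883 exp tip [ 0.60151583 -0.23789128  0.22271674]
scene 20 145 [ 0.2 12.7] 27.9
scene 28 151 [ 0.9 11.3] 36.0
scene 36 150 [ 0.8 11. ] 43.9
scene 44 148 [ 1.3 11.8] 51.9
scene 52 141 [ 0.6 11.3] 59.9
scene 60 151 [0.1 7.2] 68.0
scene 68 81 [-0.2  8.8] 75.9
scene 76 72 [0.4 0.8] 83.6
scene 84 38 [-0.1  4.2] 91.9
scene 92 30 [0.1 4.9] 99.8
scene 100 22 [0.9 3.9] 107.8
scene 108 3 [1.3 2.9] 109.5
scene exp px [158.9 162.7]
side 20 101 [-5.6  4.2] 27.9
side 28 92 [-7.3  4.7] 36.0
side 36 94 [-6.2  5.2] 44.0
side 44 88 [-8.1  2.4] 51.8
side 52 73 [-4.8  3.6] 59.9
side 60 17 [-9.7  3.6] 67.6
side 68 42 [-4.6  3.6] 75.2
side 76 15 [-1.5  2.2] 83.9
side 84 18 [-1.6  1.7] 91.8
side 92 13 [-1.2  0.7] 98.8
side 100 9 [0.5 0.8] 106.1
side exp px [328.3 286.4]
```

{"fn": "drive_tool", "kwargs": {"rows": [{"offset": [0,-0.06,0.03],"rotation": [0,0,0],"claw": 0.3},{"offset": [0,-0.12,0.06],"rotation": [0,0,0],"claw": 0.3},{"offset": [0,-0.2,0.1],"rotation": [0,0,0],"claw": 0.3},{"offset": [0,-0.28,0.14],"rotation": [0,0,0],"claw": 0.3},{"offset": [0,-0.36,0.18],"rotation": [0,0,0],"claw": 0.3},{"offset": [0,-0.44,0.22],"rotation": [0,0,0],"claw": 0.3},{"offset": [0,-0.52,0.26],"rotation": [0,0,0],"claw": 0.3},{"offset": [0,-0.6,0.3],"rotation": [0,0,0],"claw": 0.3},{"offset": [0,-0.68,0.34],"rotation": [0,0,0],"claw": 0.3},{"offset": [0,-0.74,0.37],"rotation": [0,0,0],"claw": 0.3},{"offset": [0,-0.76,0.375],"rotation": [0,0,0],"claw": 0.3},{"offset": [0,-0.76,0.375],"rotation": [0,0,0],"claw": 0.3},{"offset": [0,-0.76,0.375],"rotation": [0,0,0],"claw": 0.3}]}}

```text
clock: 11.08
tcp_pos: [0.4789, -0.2505, 0.1999]
orientation: [1.781, 1.783, 0.731]
contact_force: [-1.3, -1.1, -2.4]
grip_width: 0.0466
gripper_force: 72.9
```

```bash
python3 tip.py | grep -E "exp|scene (9|10)|side (9|10)"
```

```text
11.0833 [ 0.47889797 -0.25045892  0.19985492] [ 1.58   0.309 -1.06   2.32  -1.362  0.169  1.936] 43.62748359855781 exp tip [ 0.55476874 -0.24848835  0.12023241]
scene 92 23 [-1.   4.8] 99.5
scene 100 16 [-0.9  2.6] 106.9
scene 108 8 [-0.7  2.9] 110.6
scene exp px [171.3 192.9]
side 92 11 [1.4 0.7] 99.5
side 100 7 [-0.1  0.3] 104.6
side exp px [305.5 325.9]
```

The outward tilt runs into the limits of joints 5 and 6. I'll back up, go upright again and tilt sideways instead.

{"fn": "drive_tool", "kwargs": {"rows": [{"offset": [0,0.08,-0.04],"rotation": [0,0,0],"claw": 0.3},{"offset": [0,0.16,-0.08],"rotation": [0,0,0],"claw": 0.3},{"offset": [0,0.24,-0.12],"rotation": [0,0,0],"claw": 0.3},{"offset": [0,0.32,-0.16],"rotation": [0,0,0],"claw": 0.3},{"offset": [0,0.4,-0.2],"rotation": [0,0,0],"claw": 0.3},{"offset": [0,0.48,-0.24],"rotation": [0,0,0],"claw": 0.3},{"offset": [0,0.56,-0.28],"rotation": [0,0,0],"claw": 0.3},{"offset": [0,0.64,-0.32],"rotation": [0,0,0],"claw": 0.3},{"offset": [0,0.72,-0.36],"rotation": [0,0,0],"claw": 0.3},{"offset": [0,0.76,-0.375],"rotation": [0,0,0],"claw": 0.3},{"offset": [0,0.76,-0.375],"rotation": [0,0,0],"claw": 0.3},{"offset": [0,0.76,-0.375],"rotation": [0,0,0],"claw": 0.3}]}}

```text
clock: 12.18
tcp_pos: [0.525, -0.247, 0.3194]
orientation: [1.772, 1.794, 0.728]
contact_force: [0.7, 0.4, -2.6]
grip_width: 0.0466
gripper_force: 72.8
```

```bash
python3 tip.py | grep -E "exp tip" -B1
```

```text
12.1833 [ 0.52496737 -0.24701127  0.31937315] [ 1.325  0.057 -0.787  2.139 -0.891  0.454  1.282] 43.49253280738727 exp tip [ 0.60064089 -0.24470684  0.2395721 ]
```

{"fn": "drive_tool", "kwargs": {"rows": [{"offset": [0,0,0],"rotation": [0.03,0,0],"claw": 0.3},{"offset": [0,0,0],"rotation": [0.07,0,0],"claw": 0.3},{"offset": [0,0,0],"rotation": [0.11,0,0],"claw": 0.3},{"offset": [0,0,0],"rotation": [0.15,0,0],"claw": 0.3},{"offset": [0,0,0],"rotation": [0.19,0,0],"claw": 0.3},{"offset": [0,0,0],"rotation": [0.23,0,0],"claw": 0.3},{"offset": [0,0,0],"rotation": [0.27,0,0],"claw": 0.3},{"offset": [0,0,0],"rotation": [0.31,0,0],"claw": 0.3},{"offset": [0,0,0],"rotation": [0.35,0,0],"claw": 0.3},{"offset": [0,0,0],"rotation": [0.38,0,0],"claw": 0.3},{"offset": [0,0,0],"rotation": [0.38,0,0],"claw": 0.3},{"offset": [0,0,0],"rotation": [0.38,0,0],"claw": 0.3}]}}

```text
clock: 13.28
tcp_pos: [0.5244, -0.248, 0.3172]
orientation: [-2.196, -2.229, -0.016]
contact_force: [-0.9, 1.3, -1.7]
grip_width: 0.0464
gripper_force: 73.0
```

```bash
python3 tip.py | grep -E "exp tip" -B1; python3 -c "
from h import *
from scipy.spatial.transform import Rotation as Ro
print(Ro.from_rotvec(get_obs()['orientation']).as_matrix().round(3))"
```

```text
13.2833 [ 0.52443356 -0.24804279  0.31724041] [ 0.851  0.323 -0.645  1.641  0.186  1.25   0.186] 0.9263174826070504 exp tip [ 0.52425762 -0.24627319  0.20725479]
[[-0.013  1.    -0.001]
 [ 1.     0.014  0.015]
 [ 0.015 -0.001 -1.   ]]
```

{"fn": "drive_tool", "kwargs": {"rows": [{"offset": [0.05,0.02,0],"rotation": [0,-0.03,0],"claw": 0.3},{"offset": [0.1,0.04,0],"rotation": [0,-0.07,0],"claw": 0.3},{"offset": [0.16,0.07,0],"rotation": [0,-0.11,0],"claw": 0.3},{"offset": [0.22,0.09,0],"rotation": [0,-0.15,0],"claw": 0.3},{"offset": [0.28,0.12,0],"rotation": [0,-0.19,0],"claw": 0.3},{"offset": [0.34,0.14,0],"rotation": [0,-0.23,0],"claw": 0.3},{"offset": [0.4,0.16,0],"rotation": [0,-0.27,0],"claw": 0.3},{"offset": [0.46,0.19,0],"rotation": [0,-0.31,0],"claw": 0.3},{"offset": [0.52,0.22,0],"rotation": [0,-0.35,0],"claw": 0.3},{"offset": [0.58,0.24,0],"rotation": [0,-0.38,0],"claw": 0.3},{"offset": [0.58,0.24,0],"rotation": [0,-0.39,0],"claw": 0.3},{"offset": [0.58,0.24,0],"rotation": [0,-0.39,0],"claw": 0.3},{"offset": [0.58,0.24,0],"rotation": [0,-0.39,0],"claw": 0.3}], "force": 90}}

```text
clock: 14.47
tcp_pos: [0.558, -0.1623, 0.3197]
orientation: [1.761, 1.784, -0.71]
contact_force: [0.0, -1.3, -2.0]
grip_width: 0.0465
gripper_force: 92.5
```

```bash
python3 tip.py ; python3 -c "
from h import *
from scipy.spatial.transform import Rotation as Ro
print(Ro.from_rotvec(get_obs()['orientation']).as_matrix().round(3))"
```

```text
14.4667 [ 0.55802536 -0.16232987  0.31965853] [ 0.266  0.353 -0.613  1.807  0.92   1.46  -0.645] 43.80307654859628 exp tip [ 0.55885053 -0.23846541  0.24026899]
scene 20 130 [-1.4 14.2] 27.9
scene 28 123 [-1.9 13. ] 35.9
scene 36 115 [-2.  14.3] 43.9
scene 44 119 [-2.  11.4] 51.9
scene 52 110 [-1.8 13.9] 60.0
scene 60 20 [ 0.2 16.7] 67.6
scene 68 61 [-1.2  8. ] 75.9
scene 76 14 [-5.2  8.5] 83.2
scene 84 27 [-1.5  4.9] 92.0
scene 92 20 [-1.   3.5] 99.6
scene 100 14 [-1.3  3. ] 107.7
scene 108 3 [-1.   1.4] 109.9
scene exp px [163.2 140. ]
side 20 113 [-16.2  -3. ] 28.0
side 28 112 [-14.7  -3.7] 35.9
side 36 111 [-15.5  -4. ] 44.0
side 44 111 [-15.3  -3.1] 51.9
side 52 111 [-14.6  -3.6] 59.9
side 60 62 [-10.9  -3.3] 67.9
side 68 63 [-9.2 -3.9] 75.9
side 76 31 [-6.  -3.6] 83.5
side 84 29 [-5.5 -3.2] 91.9
side 92 23 [-4.4 -3.9] 99.9
side 100 15 [-4.  -3.6] 107.7
side exp px [305.6 282.2]
[[-0.008  1.     0.007]
 [ 0.721  0.011 -0.693]
 [-0.693 -0.    -0.721]]
```

The sideways tilt works with comfortable joint margins, and the tip is above the joint at 0.24. Descending to about 0.07.

{"fn": "drive_tool", "kwargs": {"rows": [{"offset": [0.04,0,0.04],"rotation": [0,0,0],"claw": 0.3},{"offset": [0.1,0,0.1],"rotation": [0,0,0],"claw": 0.3},{"offset": [0.17,0.01,0.175],"rotation": [0,0,0],"claw": 0.3},{"offset": [0.24,0.01,0.25],"rotation": [0,0,0],"claw": 0.3},{"offset": [0.31,0.01,0.32],"rotation": [0,0,0],"claw": 0.3},{"offset": [0.38,0.01,0.395],"rotation": [0,0,0],"claw": 0.3},{"offset": [0.45,0.01,0.47],"rotation": [0,0,0],"claw": 0.3},{"offset": [0.52,0.02,0.54],"rotation": [0,0,0],"claw": 0.3},{"offset": [0.59,0.02,0.615],"rotation": [0,0,0],"claw": 0.3},{"offset": [0.66,0.02,0.687],"rotation": [0,0,0],"claw": 0.3},{"offset": [0.72,0.02,0.75],"rotation": [0,0,0],"claw": 0.3},{"offset": [0.76,0.02,0.79],"rotation": [0,0,0],"claw": 0.3},{"offset": [0.785,0.02,0.817],"rotation": [0,0,0],"claw": 0.3},{"offset": [0.785,0.02,0.817],"rotation": [0,0,0],"claw": 0.3},{"offset": [0.785,0.02,0.817],"rotation": [0,0,0],"claw": 0.3},{"offset": [0.785,0.02,0.817],"rotation": [0,0,0],"claw": 0.3}]}}

```text
clock: 15.9
tcp_pos: [0.5619, -0.1612, 0.1503]
orientation: [1.759, 1.784, -0.709]
contact_force: [-0.3, 0.1, -1.8]
grip_width: 0.0462
gripper_force: 92.5
```

```bash
python3 tip.py | grep -E "exp|(84|92|100|108) "; python3 -c "
from h import *
a=cv2.imread('pics/scene_t.png')[120:300,80:320];b=cv2.imread('pics/side_t.png')[240:390,230:430]
cv2.imwrite('pics/c4.png',np.hstack([cv2.resize(a,(400,300)),cv2.resize(b,(400,300))]))"
```

```text
15.9 [ 0.56185004 -0.16121445  0.15034053] [ 0.207  0.582 -0.563  1.93   1.078  1.309 -0.944] 43.87049433346499 exp tip [ 0.56289051 -0.23744073  0.07104064]
scene 84 17 [-2.   5.1] 91.7
scene 92 13 [-1.5  4.3] 100.0
scene 100 10 [-1.6  3.2] 107.7
scene 108 3 [-1.7  2.3] 111.1
scene exp px [180.7 215.5]
side 84 19 [-5.3 -2.8] 91.5
side 92 16 [-4.6 -3.5] 99.2
side 100 10 [-2.4 -3.7] 105.4
side exp px [309.6 335.9]
```

View pics/c4.png

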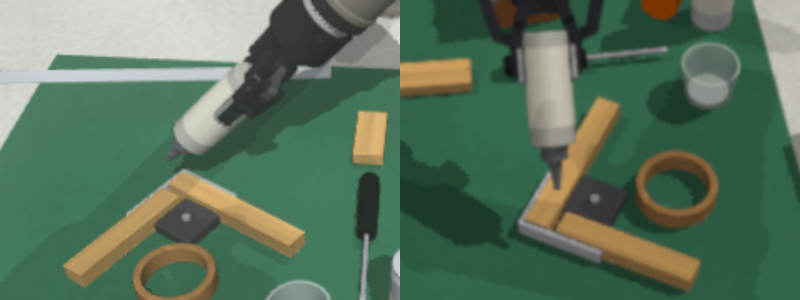

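The view shows the tilted bottle clear of everything. The nozzle tip is at about (183,215) in scene and (309,333) in side, right above the joint and within 3 mm of where I expected it. Lowering the last 28 mm.

{"fn": "drive_tool", "kwargs": {"rows": [{"offset": [0.02,0,0.02],"rotation": [0,0,0],"claw": 0.3},{"offset": [0.05,0,0.05],"rotation": [0,0,0],"claw": 0.3},{"offset": [0.08,0,0.08],"rotation": [0,0,0],"claw": 0.3},{"offset": [0.1,0,0.105],"rotation": [0,0,0],"claw": 0.3},{"offset": [0.12,0,0.125],"rotation": [0,0,0],"claw": 0.3},{"offset": [0.13,0,0.135],"rotation": [0,0,0],"claw": 0.3},{"offset": [0.13,0,0.135],"rotation": [0,0,0],"claw": 0.3},{"offset": [0.13,0,0.135],"rotation": [0,0,0],"claw": 0.3},{"offset": [0.13,0,0.135],"rotation": [0,0,0],"claw": 0.3},{"offset": [0.13,0,0.135],"rotation": [0,0,0],"claw": 0.3},{"offset": [0.13,0,0.135],"rotation": [0,0,0],"claw": 0.3},{"offset": [0.13,0,0.135],"rotation": [0,0,0],"claw": 0.3}]}}

```text
clock: 17.0
tcp_pos: [0.5615, -0.1613, 0.1218]
orientation: [1.759, 1.784, -0.709]
contact_force: [-0.2, -0.2, -2.1]
grip_width: 0.0467
gripper_force: 92.5
```

```bash
python3 tip.py | grep -E "exp|(84|92|100|108) "; python3 -c "
from h import *
o=get_obs();print(abs(o['qvel']).max(),o['contact_force'],o['gripper_force'])
a=cv2.imread('pics/scene_t.png')[150:350,80:380];b=cv2.imread('pics/side_t.png')[180:390,220:480]
cv2.imwrite('pics/c5.png',np.hstack([cv2.resize(a,(400,267)),cv2.resize(b,(331,267))]))"
```

```text
17.0 [ 0.56147171 -0.16127485  0.12179385] [ 0.196  0.627 -0.55   1.941  1.109  1.288 -0.994] 43.873271076583094 exp tip [ 0.56244633 -0.23750583  0.04249765]
scene 84 12 [-3.3  5.4] 91.9
scene 92 13 [-1.5  3.5] 99.9
scene 100 35 [14.7 -2.5] 107.8
scene 108 67 [16.5 -3.7] 116.0
scene exp px [183.2 226.2]
side 44 84 [-12.  -3.] 51.6
side 84 21 [-4.8 -2.8] 91.9
side 92 16 [11.4 -4.2] 99.0
side 100 29 [14.3 -6. ] 107.7
side 108 66 [23.5 -4.9] 116.0
side exp px [309.7 344. ]
0.0015535326861996946 [-0.27491731  0.30754933 -2.35346678] 92.49313473701477
```

View pics/c5.png

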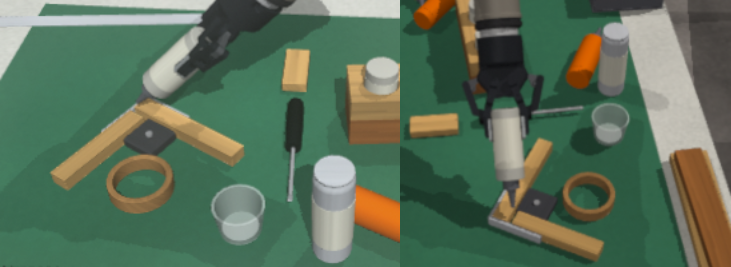

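The nozzle tip hovers over the joint, at about (144,100) in the left crop and (513,207) in the right. The arm is steady, the only load is the bottle's weight, and the other things are in their places. Handing in.

```bash
python3 -c "
from bench import hand_in
print(hand_in())"
```

```text
the job is handed in; nothing more can be done
None
```

I handed the job in with the tall bottle still gripped and steady, tilted 44° with the nozzle down, its tip about 20 mm above the open joint and within about 3 mm of its centre; `hand_in()` returned no verdict, nothing listed looked displaced, and three orange bottles toppled by themselves, one rolling up to the spray can.

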